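Blow out the old air duster, then heft out the fullest spare

TASK

The air-duster can strapped in the desk stand is nearly spent: press its nozzle cap fully down to blow out what is left, and let it spring back up. Then find the fullest of the three closed spare cans - they look alike, so go by weight in the hand - and finish holding that one up, upright, over the front of the desk and at least 10 cm clear of it, ready for the swap. Leave the other two spares standing upright on the desk, knock none over, and don't shove the other things on the desk about.

Things in the scene. Friction and masses are not known exactly. Their poses are not given: they have to be found in the camera images.
- duster_stand: round dark steel desk stand, 96 mm across, fixed, with a duster can like the spares strapped upright in it, but with a spray head on top. Origin: centre of the underside, can axis = z. Back strip and clips reach 40 mm from the axis below z = 96 mm; above that nothing wider than 56 mm
- nozzle (a joint): travel of the sprung nozzle cap, m: 0 = up, 0.006 = fully down. It goes straight down; the spring takes 2.4 N to start and 6 N fully down, then the stop is rigid; it springs back by itself
- nozzle_top (a point): centre of the top of the nozzle cap: a grey round button 32 mm across with a small spout on its side, standing 20 mm out of the grey collar, 144 mm above the desk when up; the point moves down with the cap
- spare_a: closed spare duster can, metal, pale label, grey overcap fixed on: upright cylinder 56 mm across, 135 mm tall (overcap 52 mm across from 100 mm up). Loose; origin: centre of its underside, z up. The three look alike, places shuffled; each weighs 0.1 to 0.5 kg, the fullest at least 0.12 kg more than the others. No neighbour over 50 mm tall within 35 mm; printer front at x = 0.66, 150 mm tall
- spare_b: closed spare duster can, metal, pale label, grey overcap fixed on: upright cylinder 56 mm across, 135 mm tall (overcap 52 mm across from 100 mm up). Loose; origin: centre of its underside, z up. The three look alike, places shuffled; each weighs 0.1 to 0.5 kg, the fullest at least 0.12 kg more than the others. No neighbour over 50 mm tall within 35 mm; printer front at x = 0.66, 150 mm tall
- spare_c: closed spare duster can, metal, pale label, grey overcap fixed on: upright cylinder 56 mm across, 135 mm tall (overcap 52 mm across from 100 mm up). Loose; origin: centre of its underside, z up. The three look alike, places shuffled; each weighs 0.1 to 0.5 kg, the fullest at least 0.12 kg more than the others. No neighbour over 50 mm tall within 35 mm; printer front at x = 0.66, 150 mm tall
- tape: bystander: roll of brown tape lying flat, 92 mm across, 48 mm tall; origin at its underside; loose, leave alone
- stapler: bystander: blue desk stapler, 35x128x62 mm, long along its y; origin at its underside; loose, leave alone
- marker: bystander: yellow highlighter lying down, 18x88x18 mm, long along its y; origin at its underside; loose, leave alone
- sachets: bystander: small white and blue carton, 65x120x35 mm, long along its y; origin at its underside; loose, leave alone

How it is judged (in metres and radians):
On the way, in this order (a step that is already met when the one before it is completed fails the run):
1. the nozzle cap is pressed fully down (5 of its 6 mm) while all three spares still stand on the desk (value of joint nozzle above 0.005 m and height (world z) of each of spare_a, spare_b, spare_c below 0.012 m), for 0.1 s.
2. the nozzle cap has sprung back up (value of joint nozzle below 0.001 m), for 0.1 s.
At the end, for the whole second after the job is handed in: the fullest spare (over 4 N) is held still and upright (14 degrees) in the fingers, over 10 cm above the desk, in front of the printer (x under 0.66), touching nothing else; the other two (each bears on the desk with under 3.3 N) stand there upright, let go; the nozzle cap is up (value of joint nozzle below 0.001 m and ((height (world z) of spare_a above 0.1 m and world x of spare_a below 0.66 m and angle between spare_a's own z axis and vertical below 0.25 rad and linear speed of spare_a below 0.03 m/s and contact force between spare_a and the fingers above 2 N and contact force between spare_a and spare_b below 0.1 N and contact force between spare_a and spare_c below 0.1 N and contact force between spare_a and duster_stand below 0.1 N and height (world z) of each of spare_b, spare_c below 0.012 m and contact force between spare_b and anything else between 0.6 and 3.3 N and angle between each of spare_b, spare_c's own z axis and vertical below 0.1 rad and linear speed of each of spare_b, spare_c below 0.02 m/s and contact force between each of spare_b, spare_c and the fingers below 0.1 N and contact force between spare_c and anything else between 0.6 and 3.3 N) or (height (world z) of spare_b above 0.1 m and world x of spare_b below 0.66 m and angle between spare_b's own z axis and vertical below 0.25 rad and linear speed of spare_b below 0.03 m/s and contact force between spare_b and the fingers above 2 N and contact force between spare_b and spare_a below 0.1 N and contact force between spare_b and spare_c below 0.1 N and contact force between spare_b and duster_stand below 0.1 N and height (world z) of each of spare_a, spare_c below 0.012 m and contact force between spare_a and anything else between 0.6 and 3.3 N and angle between each of spare_a, spare_c's own z axis and vertical below 0.1 rad and linear speed of each of spare_a, spare_c below 0.02 m/s and contact force between each of spare_a, spare_c and the fingers below 0.1 N and contact force between spare_c and anything else between 0.6 and 3.3 N) or (height (world z) of spare_c above 0.1 m and world x of spare_c below 0.66 m and angle between spare_c's own z axis and vertical below 0.25 rad and linear speed of spare_c below 0.03 m/s and contact force between spare_c and the fingers above 2 N and contact force between spare_c and spare_a below 0.1 N and contact force between spare_c and spare_b below 0.1 N and contact force between spare_c and duster_stand below 0.1 N and height (world z) of each of spare_a, spare_b below 0.012 m and contact force between spare_a and anything else between 0.6 and 3.3 N and angle between each of spare_a, spare_b's own z axis and vertical below 0.1 rad and linear speed of each of spare_a, spare_b below 0.02 m/s and contact force between each of spare_a, spare_b and the fingers below 0.1 N and contact force between spare_b and anything else between 0.6 and 3.3 N))); the arm keeps its last pose, push and grip.
It fails at once if a spare can is tipped over (beyond 35 degrees) (angle between any of spare_a, spare_b, spare_c's own z axis and vertical above 0.6 rad).
It fails at once if the tape, stapler, highlighter or sachet carton is shoved more than 5 cm (distance of any of tape, stapler, marker, sachets from where it was at the start of the episode above 0.05 m).
It also fails if it takes over 72 s, if anything falls off the work surface, if the arm or the gripper's body presses on something with over 40 N, if the wrist force passes 120 N, or if a joint passes its speed limit or range.

ROBOT

A 6-joint arm with a two-finger parallel gripper is mounted at the origin on a cart in front of the work surface, level with it; the furniture and walls round the work are solid. World frame = base frame: x ahead of the robot, y to its left, z up, the work surface at z = 0. Lengths are in mm, angles in degrees, forces in N, time in s.
With the tool pointing down it reaches from about 300 to 850 mm from the base axis. Payload 4.2 kg.
Tool frame: the origin (TCP) lies at the very end of the fingers, on their centre line; the grasp point (between the pads) lies 19 mm behind it (env.grip_point_offset is the distance from the TCP to the grasp point, in mm); z points along the fingers, y is the line along which they close (so a half turn about z gives the same grasp; the last joint's range is limited). The gripper opens to 91 mm and grips with 3 to 60 N. Pads are 32 mm wide; open, the fingers measure 118 mm over their backs; the gripper's body (76 mm by 178 mm) begins 60 mm behind the grasp point.
Start: joints at [-74.886, 18.312, 89.639, -0, 72.044, -1.146], TCP at [161.006, -552.015, 213.976] pointing down, gripper open.
Joint ranges: [-177.97, 177.97], [-48.28, 115.42], [12.27, 149.76], [-77.06, 257.06], [2.81, 150.46], [-146.56, 146.56]. Speed limits (degrees/s): [147.25, 147.25, 180, 180, 180, 180].

INTERFACE

Orientations are given as [roll, pitch, yaw] about the fixed x, y, z axes, in that order (R = Rz(yaw) Ry(pitch) Rx(roll)).
In Python, from workcell import env gives the robot as it stands. The module is installed in compiled form; this text tells all that it offers.
- The arm moves only by the tool arm_command, never from a script. Its argument "rows" is a list of rows, each an object with "delta_pos": the shift along the tool's x, y, z in mm, a list of three; "roll": the turn about the tool's z in units of 5 degrees (1.0 is 5 degrees); "jaw": the opening in per cent of the stroke, from 0 (shut) to 100 (fully open). A call has 1 to 20 rows; each row is the pose to reach, as a shift and turn from the pose commanded when the call began, along the tool's axes at that moment; what a row does not reach only later rows make up. A row lasts 1/12 s, in which the tool goes at most 41.7 mm and 7.16 degrees, less where a joint would pass 70% of its speed; a pose out of reach is approached as far as the arm can. A call with a gripper value outside its range is refused whole. The fingers move at their own pace and stop on an object; "squeeze" is the grip in N (left out, the last holds). Time passes only in rows, so rows that repeat a pose let the fingers close. It gives the time, the measured TCP pose, the force, the opening and the grip force at its end, in the units of the state.
- env.state(): the state, without advancing time (a new reading comes with each control period).
- env.grab_frame(name): name is "scene" or "side" or "wrist"; returns a dict with "img" (384x512x3 uint8, blue, green, red), "z_map" (384x512 float32, mm along the optical axis (not along the pixel's ray), 0 where there is no reading), "fov_y" (degrees; the focal length in pixels is half the picture's height over the tangent of half this angle, whatever the lens; pixels are square), "cx", "cy" (the principal point, pixels), "R" (3x3) and "t" (3): a world point X has camera coordinates R X + t; the wrist camera has in their place "T_tool_cam" (4x4, takes a point from camera to tool coordinates, whose origin is the TCP and whose axes are the flange's). Camera axes: x right, y down, z forward; pixel columns grow to the right and rows downward; lengths in mm; the calibration is good to about 2 mm. A picture is of the moment at which its call begins: read the wrist's pose just before it.
- env.job_done(): hands the job in; it is judged then, once.
The state is a dict: "time_s": time; "qpos": joint angles; "qvel": joint speeds; "effort": joint torques, N m; "ee_pos": TCP position; "ee_rot": TCP orientation; "force": force on the tool from outside, world axes, zero at the start; "torque": the same for the moment, N m; "gripper_width": finger opening in mm; "gripper_force": force on a finger pad.
Only numpy, scipy, OpenCV 4.12 (cv2) and the standard library are available. Lean on these libraries where they do the work, as an engineer would, in place of code of your own. Each camera call takes 0.05 s, during which the arm holds its last target. There are 200 camera calls.

## Working session

There is one attempt and no reset: what is moved stays moved. The work goes in short steps, Python scripts to look and compute and a tool call to move; the robot and the scene stay as the last step left them, time stands still between calls to the robot, and variables do not carry over. Pictures are saved under pics/ and viewed, at most 10 in all, crops included, and the job is handed in when it is done.

Besides the shell and the picture viewer there is one more tool, called after "Emit:" by a JSON object that holds its "method" and its "body". arm_command: Moves the arm, as the interface text tells. Its arguments: {"type":"object","properties":{"rows":{"type":"array"},"squeeze":{"type":"number"}},"required":["rows"]}

```bash
mkdir -p pics; cat > h.py <<'E'
import numpy as np, cv2
from workcell import env
def cloud(f):
    h,w=f["z_map"].shape; F=h/2/np.tan(np.radians(f["fov_y"]/2))
    v,u=np.mgrid[:h,:w]; z=f["z_map"].astype(float)
    P=np.stack([(u-f["cx"])/F*z,(v-f["cy"])/F*z,z],-1)
    return (P-np.array(f["t"]))@np.array(f["R"]),F
E
python3 - <<'E'
from h import *
s=env.state(); print({k:np.round(v,2) for k,v in s.items()})
a=env.grab_frame("scene"); b=env.grab_frame("side")
np.savez("f.npz",**{n+k:f[k] for n,f in(("a",a),("b",b)) for k in f if f[k] is not None})
cv2.imwrite("pics/s.png",a["img"]);cv2.imwrite("pics/d.png",b["img"])
for f in(a,b): print(f["fov_y"],f["cx"],f["cy"],np.array(f["R"]).round(3).tolist(),f["t"])
E
```

```text
{'time_s': np.float64(0.0), 'qpos': array([-74.88,  18.35,  89.71,  -0.  ,  72.04,  -1.14]), 'qvel': array([ 0.08,  0.02, -0.02, -0.05, -0.02,  0.08]), 'effort': array([  0.  , -41.25, -23.2 ,   0.07,   0.05,  -0.  ]), 'ee_pos': array([ 160.88, -551.49,  213.11]), 'ee_rot': array([-179.9 ,   -0.  ,   16.26]), 'force': array([-0.08, -0.37,  0.55]), 'torque': array([-0.01, -0.04, -0.01]), 'gripper_force': np.float64(0.0), 'gripper_width': np.float64(91.2)}
57.567847398784835 257.5457074440967 190.2590134843972 [[-0.805, -0.594, -0.012], [-0.446, 0.618, -0.648], [0.392, -0.516, -0.762]] [457.59645183 309.25520287 898.58673627]
47.90826240414942 246.40072313347227 193.06742840978112 [[0.998, -0.061, -0.003], [-0.035, -0.532, -0.846], [0.05, 0.844, -0.534]] [-568.98409979  144.13268353 1443.62637683]
```

View pics/s.png

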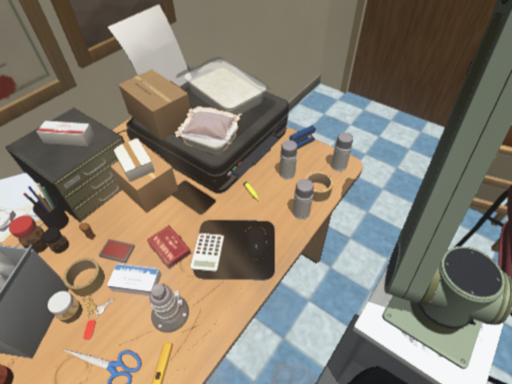

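View pics/d.png

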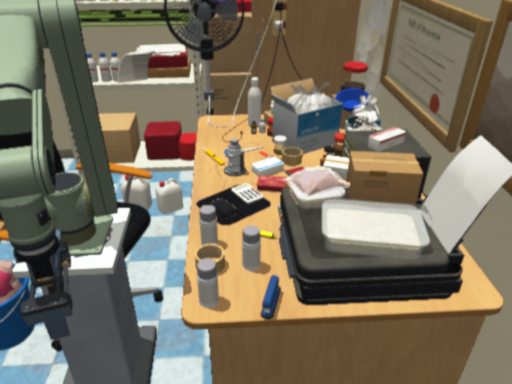

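The scene view shows the three spares at about (289,160), (342,152) and (303,199), and the stand at (168,308). The side view shows the spares at (208,222), (251,248) and (207,283), and the stand at (234,157).

```bash
python3 - <<'E'
from h import *
d=np.load("f.npz")
for n in "ab":
    f={k:d[n+k] for k in("img","z_map","fov_y","cx","cy","R","t")}
    W,F=cloud(f); z=W[...,2]
    m=((z>30)&(z<160)&(W[...,0]>250)&(W[...,0]<655)&(abs(W[...,1])<700)&(f["z_map"]>0)).astype(np.uint8)
    c,l,st,ce=cv2.connectedComponentsWithStats(m)
    for i in range(1,c):
        if st[i,4]<60: continue
        P=W[l==i]; top=np.percentile(P[:,2],97); T=P[P[:,2]>top-4]
        U=P[(P[:,2]>50)]
        print(n,st[i],"top",round(top,1),"T mid",((T.min(0)+T.max(0))/2).round(0)[:2],T.mean(0).round(0)[:2],"ext",P.min(0).round(),P.max(0).round())
    z0=W[(abs(z)<15)]; print("desk z",np.median(z0[:,2]))
E
```

```text
a [280 125  36  49 726] top 136.3 T mid [ 573. -177.] [ 572. -177.] ext [ 545. -390.   30.] [ 644. -147.  138.]
a [332 133  21  33 503] top 136.6 T mid [ 447. -317.] [ 447. -316.] ext [ 420. -339.   30.] [ 474. -286.  139.]
a [293 172  40  43 842] top 136.3 T mid [447. -63.] [446. -62.] ext [ 404. -218.   30.] [493. -35. 139.]
a [246 227  19  26 385] top 40.1 T mid [492. 115.] [490. 117.] ext [454.  76.  30.] [528. 153.  42.]
a [ 134  268   49   53 1127] top 144.5 T mid [545. 411.] [545. 411.] ext [517. 348.  30.] [655. 440. 147.]
desk z 0.6307741895630998
b [227 139  17  30 402] top 143.1 T mid [544. 408.] [544. 405.] ext [516. 366.  30.] [581. 426. 146.]
b [252 162  11  10  62] top 38.9 T mid [638. 380.] [640. 379.] ext [617. 343.  30.] [655. 417.  40.]
b [213 199  21  12 153] top 40.5 T mid [490. 110.] [490. 112.] ext [457.  71.  30.] [528. 150.  42.]
b [199 206  19  35 564] top 136.5 T mid [444. -68.] [445. -69.] ext [417. -97.  30.] [472. -39. 139.]
b [242 226  19  38 649] top 136.2 T mid [ 572. -182.] [ 572. -183.] ext [ 546. -210.   30.] [ 600. -158.  139.]
b [ 195  244   30   57 1051] top 135.7 T mid [ 446. -322.] [ 446. -322.] ext [ 405. -350.   30.] [ 492. -127.  138.]
b [262 275  18  36 336] top 64.0 T mid [ 614. -347.] [ 613. -347.] ext [ 587. -399.   32.] [ 644. -290.   65.]
desk z -0.30032091480717327
```

Two-view fixes: spares at (446,-66), (572,-180) and (446,-319), tops 136. Nozzle at (545,409), top 144. Next I move over the nozzle with the fingers shut.

Emit:
{"method": "arm_command", "body": {"rows": [{"delta_pos":[32,-41,-16],"roll":0,"jaw":0},{"delta_pos":[64,-82,-16],"roll":0,"jaw":0},{"delta_pos":[638,-815,-16],"roll":0,"jaw":0},{"delta_pos":[638,-815,-16],"roll":0,"jaw":0},{"delta_pos":[638,-815,-16],"roll":0,"jaw":0},{"delta_pos":[638,-815,-16],"roll":0,"jaw":0},{"delta_pos":[638,-815,-16],"roll":0,"jaw":0},{"delta_pos":[638,-815,-16],"roll":0,"jaw":0},{"delta_pos":[638,-815,-16],"roll":0,"jaw":0},{"delta_pos":[638,-815,-16],"roll":0,"jaw":0},{"delta_pos":[638,-815,-16],"roll":0,"jaw":0},{"delta_pos":[638,-815,-16],"roll":0,"jaw":0},{"delta_pos":[638,-815,-16],"roll":0,"jaw":0},{"delta_pos":[638,-815,-16],"roll":0,"jaw":0},{"delta_pos":[638,-815,-16],"roll":0,"jaw":0},{"delta_pos":[638,-815,-16],"roll":0,"jaw":0},{"delta_pos":[638,-815,-16],"roll":0,"jaw":0},{"delta_pos":[638,-815,-16],"roll":0,"jaw":0}], "squeeze": 20}}

```text
time_s: 1.6
ee_pos: [438.7, 144.8, 229.3]
ee_rot: [180.0, 0.0, 16.3]
force: [-0.4, -0.8, -0.0]
gripper_width: 0.8
gripper_force: 0.0
```

Emit:
{"method": "arm_command", "body": {"rows": [{"delta_pos":[176,-224,0],"roll":0,"jaw":0},{"delta_pos":[176,-224,0],"roll":0,"jaw":0},{"delta_pos":[176,-224,0],"roll":0,"jaw":0},{"delta_pos":[176,-224,0],"roll":0,"jaw":0},{"delta_pos":[176,-224,0],"roll":0,"jaw":0},{"delta_pos":[176,-224,0],"roll":0,"jaw":0},{"delta_pos":[176,-224,0],"roll":0,"jaw":0},{"delta_pos":[176,-224,0],"roll":0,"jaw":0},{"delta_pos":[176,-224,30],"roll":0,"jaw":0},{"delta_pos":[176,-224,60],"roll":0,"jaw":0},{"delta_pos":[176,-224,60],"roll":0,"jaw":0},{"delta_pos":[176,-224,60],"roll":0,"jaw":0}]}}

```text
time_s: 2.6
ee_pos: [543.9, 405.7, 167.8]
ee_rot: [179.9, 0.3, 16.2]
force: [0.4, 0.3, 0.5]
gripper_width: 0.3
gripper_force: 0.0
```

```bash
python3 - <<'E'
from h import *
s=env.state(); print(s["ee_pos"],s["force"])
for n in("scene","side"):
    f=env.grab_frame(n); W,F=cloud(f); z=W[...,2]
    for k in(0,): 
        m=(abs(W[...,0]-545)<40)&(abs(W[...,1]-410)<40)&(z>139)&(z<149)
        P=W[m]; print(n,m.sum(),P.mean(0),P.min(0),P.max(0))
    if n=="scene": cv2.imwrite("pics/n.png",cv2.resize(f["img"][200:350,80:280],None,fx=3,fy=3))
E
```

```text
[543.89136113 405.74700065 167.78502766] [0.362223   0.28411872 0.50864507]
scene 122 [543.19508909 413.28552481 143.29436975] [528.97082105 395.72691994 139.36662475] [559.87158795 425.49472519 147.31621678]
side 26 [545.32924799 405.82226829 142.79751846] [533.14434687 389.74265666 139.47114437] [557.9178717  419.08540594 146.58623432]
```

View pics/n.png

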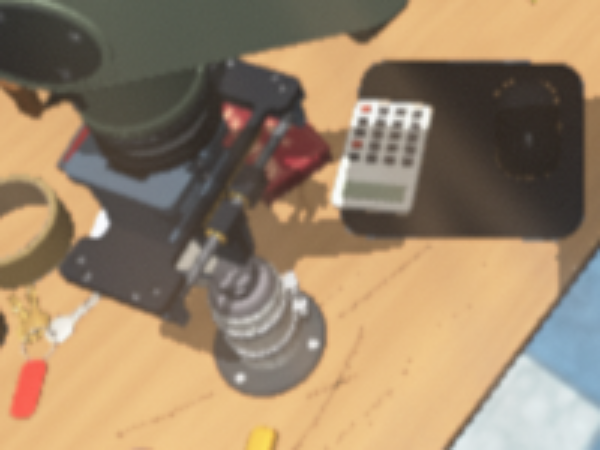

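The crop shows the fingertips near (205,270) and the cap top near (243,280). I'll check the offset by projecting the TCP.

```bash
python3 - <<'E'
from h import *
f=env.grab_frame("scene"); W,F=cloud(f)
p=env.state()["ee_pos"]
for q in (p,[545,409,144],[545,409,0]):
    c=f["R"]@np.array(q)+f["t"]; u=F*c[:2]/c[2]+[f["cx"],f["cy"]]; print(q,u,(u-[80,200])*3)
z=W[...,2]
m=(abs(W[...,0]-545)<60)&(abs(W[...,1]-410)<60)&(z>148)&(z<185)
P=W[m]; v,u=np.nonzero(m); print(m.sum(),P.mean(0),P.min(0),P.max(0),(u.mean()-80)*3,(v.mean()-200)*3)
f=env.grab_frame("side");cv2.imwrite("pics/n2.png",cv2.resize(f["img"][90:200,170:300],None,fx=5,fy=5))
E
```

```text
[545.97440109 407.27112676 171.95403328] [155.37944296 283.47652084] [226.13832888 250.42956251]
[545, 409, 144] [158.00310326 289.7738029 ] [234.00930979 269.32140871]
[545, 409, 0] [170.7816914  313.81619497] [272.34507419 341.44858492]
32 [534.83090549 405.22819543 179.75995801] [528.718587   393.03888441 170.8227854 ] [560.10836034 420.61247908 184.71862549] 236.25 252.0
```

View pics/n2.png

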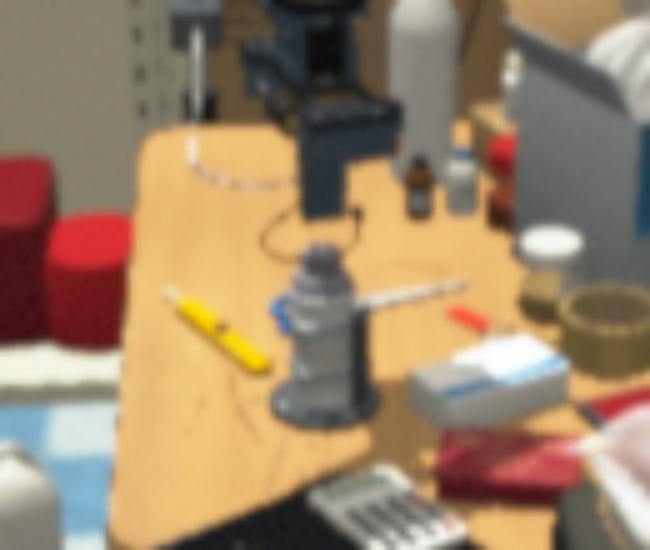

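The side view shows the fingers centred over the cap, tip (323,215) against cap (323,250). Next I press.

Emit:
{"method": "arm_command", "body": {"rows": [{"delta_pos":[0,0,12],"roll":0,"jaw":0},{"delta_pos":[0,0,22],"roll":0,"jaw":0},{"delta_pos":[0,0,25],"roll":0,"jaw":0},{"delta_pos":[0,0,27],"roll":0,"jaw":0},{"delta_pos":[0,0,29],"roll":0,"jaw":0},{"delta_pos":[0,0,30],"roll":0,"jaw":0},{"delta_pos":[0,0,30],"roll":0,"jaw":0},{"delta_pos":[0,0,30],"roll":0,"jaw":0}]}}

```text
time_s: 3.47
ee_pos: [544.8, 406.6, 140.1]
ee_rot: [180.0, 0.0, 16.3]
force: [-3.3, -2.2, 5.6]
gripper_width: 0.7
gripper_force: 2.4
```

Emit:
{"method": "arm_command", "body": {"rows": [{"delta_pos":[0,0,1],"roll":0,"jaw":0},{"delta_pos":[0,0,2],"roll":0,"jaw":0},{"delta_pos":[0,0,3],"roll":0,"jaw":0},{"delta_pos":[0,0,3],"roll":0,"jaw":0},{"delta_pos":[0,0,3],"roll":0,"jaw":0}]}}

```text
time_s: 3.88
ee_pos: [545.0, 406.8, 138.3]
ee_rot: [-180.0, -0.1, 16.3]
force: [-3.0, -4.1, 9.7]
gripper_width: 0.2
gripper_force: 4.8
```

Emit:
{"method": "arm_command", "body": {"rows": [{"delta_pos":[0,0,1],"roll":0,"jaw":0},{"delta_pos":[0,0,1.5],"roll":0,"jaw":0},{"delta_pos":[0,0,1.5],"roll":0,"jaw":0},{"delta_pos":[0,0,1.5],"roll":0,"jaw":0}]}}

```text
time_s: 4.22
ee_pos: [545.0, 406.8, 138.2]
ee_rot: [-180.0, -0.1, 16.3]
force: [-5.5, -5.2, 15.0]
gripper_width: 0.3
gripper_force: 7.5
```

The TCP holds at 138.2 while the force climbs, so the cap is on its stop. I release it and go over the first spare.

Emit:
{"method": "arm_command", "body": {"rows": [{"delta_pos":[0,0,-10],"roll":0,"jaw":0},{"delta_pos":[0,0,-40],"roll":0,"jaw":0},{"delta_pos":[0,0,-75],"roll":0,"jaw":0},{"delta_pos":[0,0,-90],"roll":0,"jaw":0},{"delta_pos":[0,0,-90],"roll":0,"jaw":0},{"delta_pos":[-19,35,-90],"roll":0.5,"jaw":50},{"delta_pos":[-38,71,-90],"roll":1,"jaw":100},{"delta_pos":[-227,426,-90],"roll":3.25,"jaw":100},{"delta_pos":[-227,426,-90],"roll":3.25,"jaw":100},{"delta_pos":[-227,426,-90],"roll":3.25,"jaw":100},{"delta_pos":[-227,426,-90],"roll":3.25,"jaw":100},{"delta_pos":[-227,426,-90],"roll":3.25,"jaw":100},{"delta_pos":[-227,426,-90],"roll":3.25,"jaw":100},{"delta_pos":[-227,426,-90],"roll":3.25,"jaw":100},{"delta_pos":[-227,426,-90],"roll":3.25,"jaw":100},{"delta_pos":[-227,426,-90],"roll":3.25,"jaw":100},{"delta_pos":[-227,426,-90],"roll":3.25,"jaw":100},{"delta_pos":[-227,426,-90],"roll":3.25,"jaw":100},{"delta_pos":[-227,426,-90],"roll":3.25,"jaw":100}]}}

```text
time_s: 5.8
ee_pos: [446.0, -66.5, 224.0]
ee_rot: [-180.0, 0.0, -0.2]
force: [-0.3, 0.7, 0.2]
gripper_width: 90.1
gripper_force: 0.0
```

```bash
python3 - <<'E'
from h import *
from scipy.spatial.transform import Rotation as R
for i in range(3): env.grab_frame("side")
s=env.state(); print({k:np.round(s[k],1) for k in("qpos","ee_pos","ee_rot","force","gripper_width")})
f=env.grab_frame("wrist"); T=f["T_tool_cam"]; Rt=R.from_euler("xyz",s["ee_rot"],degrees=True).as_matrix()
f["R"]=np.eye(3);f["t"]=np.zeros(3); C,F=cloud(f)
W=(C@T[:3,:3].T+T[:3,3])@Rt.T+s["ee_pos"]
z=W[...,2]; ok=f["z_map"]>0
m=(ok&(z>110)&(z<145)).astype(np.uint8)
c,l,st,ce=cv2.connectedComponentsWithStats(m)
for i in range(1,c):
    P=W[l==i]
    if len(P)>100: print(st[i],P.mean(0),P.min(0),P.max(0),np.percentile(P[:,2],50))
n=env.grab_frame("scene"); V,_=cloud(n); q=(abs(V[...,0]-545)<20)&(abs(V[...,1]-410)<20)&(V[...,2]>120); print("nozzle",np.percentile(V[q][:,2],[80,90,97]))
cv2.imwrite("pics/w.png",f["img"])
E
```

```text
{'qpos': array([ -9.7,   6.7, 103.6,   0. ,  69.8,  80.2]), 'ee_pos': array([446.6, -64.6, 224.5]), 'ee_rot': array([-1.8e+02,  0.0e+00,  1.0e-01]), 'force': array([-0.2, -0.9,  0.2]), 'gripper_width': np.float64(91.2)}
[ 344   25   68   66 3305] [ 571.3132539  -175.08567645  132.62578679] [ 546.87395268 -203.08535756  110.13728282] [ 597.98260049 -153.19431599  137.88072783] 134.62975637334313
[ 225  169   51   53 2092] [447.92581649 -64.53816334 133.38259181] [419.05675421 -90.04852655 110.30068703] [470.37750403 -38.93513968 137.46202518] 134.7202748037343
[ 464  168   48   53 2053] [ 448.43655706 -304.27138434  128.64791673] [ 420.5187742  -325.48253056  110.05229656] [ 472.07751024 -291.87454236  137.26992974] 132.49533103602806
nozzle [143.68220434 144.72326722 145.72729112]
```

View pics/w.png

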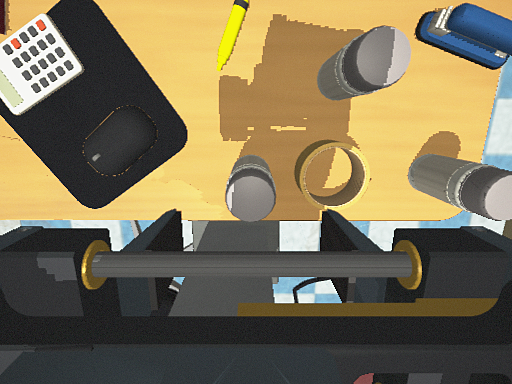

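Wrist view: spare 1 at (250,188), tape at (333,174) and spares 2 and 3 at (380,60) and (490,190), matching the fixes. The nozzle is back at 144. Next I grasp spare 1.

Emit:
{"method": "arm_command", "body": {"rows": [{"delta_pos":[0,0,20],"roll":0,"jaw":100},{"delta_pos":[0,0,50],"roll":0,"jaw":100},{"delta_pos":[0,0,80],"roll":0,"jaw":100},{"delta_pos":[0,0,110],"roll":0,"jaw":100},{"delta_pos":[0,0,135],"roll":0,"jaw":100},{"delta_pos":[0,0,150],"roll":0,"jaw":100},{"delta_pos":[0,0,158],"roll":0,"jaw":100},{"delta_pos":[0,0,158],"roll":0,"jaw":100},{"delta_pos":[0,0,158],"roll":0,"jaw":80},{"delta_pos":[0,0,158],"roll":0,"jaw":70},{"delta_pos":[0,0,158],"roll":0,"jaw":65},{"delta_pos":[0,0,158],"roll":0,"jaw":60},{"delta_pos":[0,0,158],"roll":0,"jaw":50},{"delta_pos":[0,0,158],"roll":0,"jaw":0},{"delta_pos":[0,0,158],"roll":0,"jaw":0},{"delta_pos":[0,0,158],"roll":0,"jaw":0},{"delta_pos":[0,0,158],"roll":0,"jaw":0}], "squeeze": 25}}

```text
time_s: 7.47
ee_pos: [446.8, -65.4, 67.5]
ee_rot: [-180.0, -0.1, -0.0]
force: [-0.3, 2.9, 6.4]
gripper_width: 55.6
gripper_force: 24.9
```

Emit:
{"method": "arm_command", "body": {"rows": [{"delta_pos":[0,0,-3],"roll":0,"jaw":0},{"delta_pos":[0,0,-10],"roll":0,"jaw":0},{"delta_pos":[0,0,-20],"roll":0,"jaw":0},{"delta_pos":[0,0,-28],"roll":0,"jaw":0},{"delta_pos":[0,0,-30],"roll":0,"jaw":0},{"delta_pos":[0,0,-30],"roll":0,"jaw":0},{"delta_pos":[0,0,-30],"roll":0,"jaw":0},{"delta_pos":[0,0,-30],"roll":0,"jaw":0}]}}

```text
time_s: 8.13
ee_pos: [445.9, -65.5, 96.6]
ee_rot: [-180.0, 0.1, 0.0]
force: [-0.1, 0.6, -3.0]
gripper_width: 56.0
gripper_force: 24.9
```

```bash
cat > w.py <<'E'
from h import *
L=[]
for i in range(8): L.append(env.state()["force"][2]); f=env.grab_frame("scene")
s=env.state(); print(np.round(L,2),np.mean(L),s["ee_pos"],s["gripper_width"],s["gripper_force"],s["time_s"],s["torque"])
E
python3 w.py
```

```text
[-3.03 -3.03 -2.74 -2.56 -2.86 -1.9  -2.72 -2.45] -2.6598681789700183 [446.25091579 -65.58936899  96.92131933] 55.5265333120476 24.898721873760223 8.5333 [-0.01655003  0.02834599  0.02792459]
```

Spare 1 weighs about 2.8 N, so it isn't the fullest. I set it down.

Emit:
{"method": "arm_command", "body": {"rows": [{"delta_pos":[0,0,8],"roll":0,"jaw":0},{"delta_pos":[0,0,17],"roll":0,"jaw":0},{"delta_pos":[0,0,24],"roll":0,"jaw":0},{"delta_pos":[0,0,27],"roll":0,"jaw":0},{"delta_pos":[0,0,29],"roll":0,"jaw":0},{"delta_pos":[0,0,30],"roll":0,"jaw":0},{"delta_pos":[0,0,30],"roll":0,"jaw":0},{"delta_pos":[0,0,30],"roll":0,"jaw":0}]}}

```text
time_s: 9.2
ee_pos: [446.2, -65.3, 67.6]
ee_rot: [-180.0, 0.0, -0.0]
force: [-2.2, 1.0, 4.9]
gripper_width: 55.8
gripper_force: 24.9
```

Emit:
{"method": "arm_command", "body": {"rows": [{"delta_pos":[0,0,0],"roll":0,"jaw":65},{"delta_pos":[0,0,0],"roll":0,"jaw":75},{"delta_pos":[0,0,0],"roll":0,"jaw":90},{"delta_pos":[0,0,0],"roll":0,"jaw":100},{"delta_pos":[0,0,0],"roll":0,"jaw":100},{"delta_pos":[0,0,0],"roll":0,"jaw":100},{"delta_pos":[0,0,-10],"roll":0,"jaw":100},{"delta_pos":[0,0,-40],"roll":0,"jaw":100},{"delta_pos":[0,0,-80],"roll":0,"jaw":100},{"delta_pos":[0,0,-120],"roll":0,"jaw":100},{"delta_pos":[0,0,-158],"roll":0,"jaw":100},{"delta_pos":[20,18,-158],"roll":0,"jaw":100},{"delta_pos":[50,45,-158],"roll":0,"jaw":100},{"delta_pos":[80,72,-158],"roll":0,"jaw":100},{"delta_pos":[108,97,-158],"roll":0,"jaw":100},{"delta_pos":[126,114,-158],"roll":0,"jaw":100},{"delta_pos":[126,114,-158],"roll":0,"jaw":100},{"delta_pos":[126,114,-158],"roll":0,"jaw":100},{"delta_pos":[126,114,-158],"roll":0,"jaw":100}]}}

```text
time_s: 10.78
ee_pos: [571.5, -179.1, 224.6]
ee_rot: [-180.0, 0.1, 0.0]
force: [-1.4, 0.2, -0.4]
gripper_width: 91.1
gripper_force: 0.0
```

```bash
python3 w.py; python3 - <<'E'
from h import *
from scipy.spatial.transform import Rotation as R
s=env.state(); f=env.grab_frame("wrist"); T=f["T_tool_cam"]; Rt=R.from_euler("xyz",s["ee_rot"],degrees=True).as_matrix()
f["R"]=np.eye(3);f["t"]=np.zeros(3); C,F=cloud(f)
W=(C@T[:3,:3].T+T[:3,3])@Rt.T+s["ee_pos"]; z=W[...,2]
c,l,st,ce=cv2.connectedComponentsWithStats(((f["z_map"]>0)&(z>125)&(z<142)).astype(np.uint8))
for i in range(1,c):
    P=W[l==i]
    if len(P)>100: print(st[i],P.mean(0),P.min(0),P.max(0))
cv2.imwrite("pics/w2.png",f["img"])
f=env.grab_frame("side");V,_=cloud(f);q=(abs(V[...,0]-446)<45)&(abs(V[...,1]+66)<45)&(V[...,2]>130)&(V[...,2]<142);print(q.sum(),V[q].mean(0))
E
```

```text
[-0.39  0.22 -0.8   0.5  -1.44 -0.42  0.02 -0.25] -0.31875899922428064 [ 572.1402458  -179.2128108   225.42121392] 91.21249770910809 0.0 11.1833 [0.05006553 0.04940129 0.0102311 ]
[   1   39  475   41 3323] [ 683.65839591 -164.66222498  137.4065435 ] [ 681.16795575 -367.96681423  125.01504465] [710.64369923  35.65014351 141.99962376]
[ 226  169   51   50 1983] [ 575.16958035 -179.67519423  134.32956993] [ 548.30433987 -205.05894587  125.00599739] [ 598.65182841 -154.65111822  137.70349596]
[150 293  23  23 275] [444.4662246  -83.48903091 132.94791449] [430.64556128 -90.54706657 125.0962157 ] [458.45755341 -68.18745166 136.85605715]
117 [442.70800543 -68.94260238 134.00711273]
```

```bash
python3 - <<'E'
from h import *
print(env.grab_frame("wrist")["T_tool_cam"].round(2))
f=env.grab_frame("scene");V,_=cloud(f);q=(V[...,0]>600)&(V[...,0]<900)&(abs(V[...,1]+180)<90)&(V[...,2]>155)&(V[...,2]<230);print(q.sum(),np.percentile(V[q][:,0],[0,1,5,50]))
E
```

```text
[[   0.     -0.97   -0.26   73.85]
 [   1.      0.     -0.      1.03]
 [   0.     -0.26    0.97 -171.3 ]
 [   0.      0.      0.      1.  ]]
1363 [716.27447575 723.17853507 737.1795768  809.47940459]
```

The camera clears the printer. Next I grasp and weigh spare 2.

Emit:
{"method": "arm_command", "body": {"rows": [{"delta_pos":[0,0,20],"roll":0,"jaw":100},{"delta_pos":[0,0,50],"roll":0,"jaw":100},{"delta_pos":[0,0,80],"roll":0,"jaw":100},{"delta_pos":[0,0,110],"roll":0,"jaw":100},{"delta_pos":[0,0,135],"roll":0,"jaw":100},{"delta_pos":[0,0,150],"roll":0,"jaw":100},{"delta_pos":[0,0,157],"roll":0,"jaw":100},{"delta_pos":[0,0,157],"roll":0,"jaw":100},{"delta_pos":[0,0,157],"roll":0,"jaw":80},{"delta_pos":[0,0,157],"roll":0,"jaw":70},{"delta_pos":[0,0,157],"roll":0,"jaw":65},{"delta_pos":[0,0,157],"roll":0,"jaw":60},{"delta_pos":[0,0,157],"roll":0,"jaw":50},{"delta_pos":[0,0,157],"roll":0,"jaw":0},{"delta_pos":[0,0,157],"roll":0,"jaw":0},{"delta_pos":[0,0,157],"roll":0,"jaw":0},{"delta_pos":[0,0,157],"roll":0,"jaw":0}], "squeeze": 25}}

```text
time_s: 12.8
ee_pos: [572.7, -179.3, 68.7]
ee_rot: [-180.0, -0.1, 0.0]
force: [-0.3, 3.0, 4.6]
gripper_width: 55.6
gripper_force: 25.0
```

Emit:
{"method": "arm_command", "body": {"rows": [{"delta_pos":[0,0,-3],"roll":0,"jaw":0},{"delta_pos":[0,0,-10],"roll":0,"jaw":0},{"delta_pos":[0,0,-20],"roll":0,"jaw":0},{"delta_pos":[0,0,-28],"roll":0,"jaw":0},{"delta_pos":[0,0,-30],"roll":0,"jaw":0},{"delta_pos":[0,0,-30],"roll":0,"jaw":0},{"delta_pos":[0,0,-30],"roll":0,"jaw":0},{"delta_pos":[0,0,-30],"roll":0,"jaw":0}]}}

```text
time_s: 13.47
ee_pos: [571.9, -179.5, 97.7]
ee_rot: [-180.0, 0.0, 0.0]
force: [-0.1, 0.3, -4.6]
gripper_width: 55.5
gripper_force: 25.0
```

```bash
python3 w.py
```

```text
[-4.55 -4.88 -4.67 -4.33 -4.28 -4.44 -5.71 -3.67] -4.5674577226974025 [ 572.31036585 -179.54301231   97.93449546] 55.60965044440837 24.974091053009033 13.8667 [ 0.05916202  0.02464677 -0.02605904]
```

Spare 2 weighs about 4.6 N. That is over 4 N and the others are under 3.3 N, so it is the fullest. I raise it and bring it slightly forward.

Emit:
{"method": "arm_command", "body": {"rows": [{"delta_pos":[0,0,-10],"roll":0,"jaw":0},{"delta_pos":[0,0,-30],"roll":0,"jaw":0},{"delta_pos":[0,0,-60],"roll":0,"jaw":0},{"delta_pos":[0,0,-90],"roll":0,"jaw":0},{"delta_pos":[0,0,-115],"roll":0,"jaw":0},{"delta_pos":[0,0,-130],"roll":0,"jaw":0},{"delta_pos":[-10,0,-130],"roll":0,"jaw":0},{"delta_pos":[-30,0,-130],"roll":0,"jaw":0},{"delta_pos":[-45,0,-130],"roll":0,"jaw":0},{"delta_pos":[-50,0,-130],"roll":0,"jaw":0},{"delta_pos":[-50,0,-130],"roll":0,"jaw":0},{"delta_pos":[-50,0,-130],"roll":0,"jaw":0},{"delta_pos":[-50,0,-130],"roll":0,"jaw":0},{"delta_pos":[-50,0,-130],"roll":0,"jaw":0},{"delta_pos":[-50,0,-130],"roll":0,"jaw":0},{"delta_pos":[-50,0,-130],"roll":0,"jaw":0},{"delta_pos":[-50,0,-130],"roll":0,"jaw":0},{"delta_pos":[-50,0,-130],"roll":0,"jaw":0}]}}

```text
time_s: 15.37
ee_pos: [522.5, -179.6, 227.9]
ee_rot: [180.0, 0.0, 0.0]
force: [0.1, -0.7, -5.0]
gripper_width: 55.8
gripper_force: 25.0
```

```bash
python3 w.py; python3 - <<'E'
from h import *
cv2.imwrite("pics/e.png",env.grab_frame("side")["img"])
E
```

```text
[-5.05 -5.28 -5.56 -4.95 -4.37 -4.88 -5.07 -5.18] -5.040576945889327 [ 522.36328297 -179.57678476  228.0766047 ] 55.44636945543923 24.97396409511566 15.7667 [ 0.03634357 -0.03432928  0.03688387]
```

View pics/e.png

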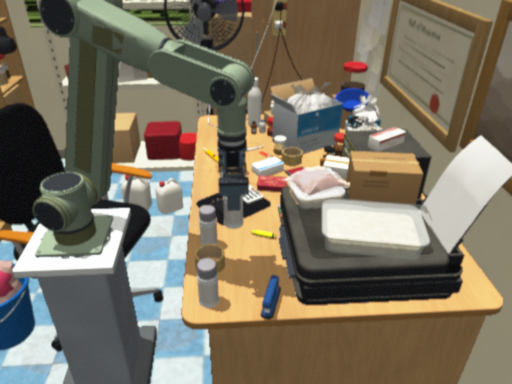

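The side view shows the heavy can held upright at (234,210), with the other two standing at (208,223) and (207,283). The tape, stapler and highlighter haven't moved.

```bash
python3 -c "
from workcell import env
print(env.job_done())"
```

```text
the job is handed in; nothing more can be done
None
```

The nozzle was pressed to its stop and sprang back. I'm holding the fullest spare (about 4.6–5 N) upright about 16 cm above the desk, with the other two still standing; I didn't lift the third, ruling it out on the stated 3.3 N limit, and the job is handed in.

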